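Move the red screwdriver from the tool stand to the test jig's cup

ROBOT

A 6-joint arm with a two-finger parallel gripper is mounted at the origin on the work surface. World frame = base frame: x ahead of the robot, y to its left, z up, the work surface at z = 0. Lengths are in m, angles in rad, forces in N, time in s.
With the tool pointing down it reaches from about 0.225 to 0.875 m from the base axis. Payload 3.4 kg.
Tool frame: the origin (TCP) lies between the finger pads; the fingertips stand 11 mm ahead of it and the grasp point (between the pads) lies 8 mm behind it; z points along the fingers, y is the line along which they close (so a half turn about z gives the same grasp; the last joint's range is limited). The gripper opens to 85 mm and grips with 20 to 120 N. Pads are 22 mm wide; open, the fingers measure 114 mm over their backs; the gripper's body (76 mm by 85 mm) begins 54 mm behind the grasp point. The pads swing forward as they close: fully open they stand 13 mm farther back than shut.
Start: joints at [-1.382, 0.276, 1.505, -0, 1.361, -0.121], TCP at [0.175, -0.548, 0.242] pointing down, gripper open.
Joint ranges: [-2.89, 2.89], [-0.75, 2.08], [0.22, 2.7], [-1.18, 4.32], [0.11, 2.71], [-2.7, 2.7]. Speed limits (rad/s): [2.57, 2.57, 3.14, 3.14, 3.14, 3.14].

INTERFACE

Orientations are given as a unit quaternion [w, x, y, z].
In Python, from rig import sensors, eyes, manip gives the robot as it stands.
- The arm moves only by the tool drive_tool, never from a script. Its argument "deltas" is a list of rows, each an object with "linear": the shift along the world's x, y, z in mm, a list of three; "twist": the turn about the world's z in degrees; "claw": the opening, from 0 (shut) to 1 (fully open). In form: [{"linear": [tx, ty, tz], "twist": twist, "claw": claw}, ...]. A call has 1 to 12 rows; each row is the pose to reach, as a shift and turn from the pose commanded when the call began; what a row does not reach only later rows make up. A row lasts 1/12 s, in which the tool goes at most 41.7 mm and 7.16 degrees, less where a joint would pass 70% of its speed; a pose out of reach is approached as far as the arm can. A call with a gripper value outside its range is refused whole. The fingers move at their own pace and stop on an object; "squeeze" is the grip in N (left out, the last holds). Time passes only in rows, so rows that repeat a pose let the fingers close. It gives the time, the measured TCP pose, the force, the opening and the grip force at its end, in the units of the state.
- sensors.get_state(): the state, without advancing time (a new reading comes with each control period).
- eyes.get_image(name): name is "scene" or "top"; returns the picture (384x512x3 uint8, red, green, blue); there is no depth.
- eyes.camera_model(name): a dict with "intrinsics" (3x3 intrinsics, pixels), "R" (3x3) and "t" (3): a world point X has camera coordinates R X + t. Camera axes: x right, y down, z forward; pixel columns grow to the right and rows downward; lengths in m; the calibration is good to about 2 mm. A picture is of the moment at which its call begins. camera_model takes no time and is no camera call.
- manip.sign_off(): hands the job in; it is judged then, once.
The state is a dict: "clock": time; "qpos": joint angles; "qd": joint speeds; "effort": joint torques, N m; "position": TCP position; "ee_rot": TCP orientation; "contact_force": force on the tool from outside, world axes, zero at the start; "moment": the same for the moment, N m; "width": finger opening in m; "gripper_force": force on a finger pad.
Only numpy, scipy, OpenCV 4.12 (cv2) and the standard library are available. Lean on these libraries where they do the work, as an engineer would, in place of code of your own. Each camera call takes 0.05 s, during which the arm holds its last target. There are 200 camera calls.

TASK

Pull the red-handled screwdriver straight up out of its tube in the tool stand and stand it, tip down, in the green cup on the watch test jig, lowering it to the bottom of the cup before you let go. Leave the blue and yellow screwdrivers in the stand.

Things in the scene. Friction and masses are not known exactly. Their poses are not given: they have to be found in the camera images.
- red_mid (a point): Red-handled screwdriver, about 60 g, 145 mm long, tip down in one of three black tubes of the tool stand. The point is on its axis half-way up (72 mm from either end); z runs from tip to handle end. Handle: 20 mm diameter cylinder from 17 mm below this point to 72 mm above it; thin 6 mm shaft below. The tube's rim (77 mm above the table) is 10 mm below this point. Fits loosely, leaning up to 5 degrees.
- blue_mid (a point): Blue-handled screwdriver, 145 mm long, the same shape as the red one; the point is half-way up it. It stands in another tube of the tool stand (fixed aluminium foot, three tubes of 33 mm outer diameter in a straight row, 75 mm apart; which tube holds which colour varies). Its top is 160 mm above the table. Leave it there.
- yellow_mid (a point): Yellow-handled screwdriver, 145 mm long, the same shape as the red one; the point is half-way up it. It stands in another tube of the tool stand (fixed aluminium foot, three tubes of 33 mm outer diameter in a straight row, 75 mm apart; which tube holds which colour varies). Its top is 160 mm above the table. Leave it there.
- cup_rim (a point): Centre of the mouth of the green cup fixed on the near left corner (seen from the robot) of the jig's aluminium plate; z up. 36 mm wide inside, 44 outside, 62 deep; rim 79 mm above the table. With its tip on the cup's floor the screwdriver's mid point is 10 mm above this point; released, it leans on the rim by up to 21 degrees. Jig fixed; its panel 195 mm beyond the cup is 107 mm high, the rest lower.
There are look-alikes about, which are no part of the job. Of the things that look like the part that bears red_mid, the middle-sized one is meant.

How it is judged:
On the way, in this order (a step that is already met when the one before it is completed fails the run):
1. the red screwdriver is held and its tip has been pulled clear above the tubes (height (world z) of red_mid above 0.155 m and contact force between the fingers and red above 0.5 N), for 0.1 s.
2. the red screwdriver, still held, is lowered into the green cup with its tip within 20 mm of the cup's floor (horizontal distance between red_mid and cup_rim below 0.022 m and z of red_mid in the frame of cup_rim below 0.03 m and contact force between the fingers and red above 0.5 N), for 0.1 s.
At the end, for the whole second after the job is handed in: The red screwdriver stands tip down on the floor of the green cup (mid point within 22 mm of the cup's axis and no more than 20 mm above its rim, leaning less than 25 degrees), released and at rest; the blue and yellow screwdrivers are within 20 mm of where they were (horizontal distance between red_mid and cup_rim below 0.022 m and z of red_mid in the frame of cup_rim below 0.02 m and angle between red_mid's own z axis and vertical below 0.44 rad and linear speed of red below 0.03 m/s and distance of each of blue_mid, yellow_mid from where it was at the start of the episode below 0.02 m); the robot touches nothing.
It fails at once if the blue screwdriver is pulled out of or knocked from its place (moved more than 30 mm) (distance of blue_mid from where it was at the start of the episode above 0.03 m).
It fails at once if the yellow screwdriver is pulled out of or knocked from its place (moved more than 30 mm) (distance of yellow_mid from where it was at the start of the episode above 0.03 m).
It also fails if it takes over 43 s, if anything falls off the work surface, if the arm or the gripper's body presses on something with over 40 N, if the wrist force passes 120 N, or if a joint passes its speed limit or range.

## Working session

There is one attempt and no reset: what is moved stays moved. The work goes in short steps, Python scripts to look and compute and a tool call to move; the robot and the scene stay as the last step left them, time stands still between calls to the robot, and variables do not carry over. Pictures are saved under pics/ and viewed, at most 10 in all, crops included, and the job is handed in when it is done.

Besides the shell and the picture viewer there is one more tool, called after "Request:" as name(argument=value, ...), one argument or row to a line, values as JSON. drive_tool: Moves the arm, as the interface text tells. Its arguments: {"type":"object","properties":{"deltas":{"type":"array","items":{"type":"object","properties":{"linear":{"type":"array","items":{"type":"number"}},"twist":{"type":"number"},"claw":{"type":"number"}}}},"squeeze":{"type":"number"}},"required":["deltas"]}

```bash
mkdir -p pics; python3 - <<'E'
from rig import sensors, eyes
import cv2
for n in("scene","top"):
    im=eyes.get_image(n);cv2.imwrite(f"pics/{n}0.png",im[:,:,::-1]);m=eyes.camera_model(n);print(n,m)
s=sensors.get_state();print(s['position'],s['ee_rot'],s['width'],s['clock'])
E
```

```text
scene {'intrinsics': array([[491.97191711,   0.        , 257.17376713],
       [  0.        , 491.97191711, 180.66709507],
       [  0.        ,   0.        ,   1.        ]]), 'R': array([[ 0.48581959,  0.87401653, -0.00862708],
       [ 0.66131463, -0.37400789, -0.65021616],
       [-0.57152627,  0.31018253, -0.75970028]]), 't': array([-0.37046926, -0.26115594,  1.18332896])}
top {'intrinsics': array([[360.68044793,   0.        , 248.86861723],
       [  0.        , 360.68044793, 183.44249345],
       [  0.        ,   0.        ,   1.        ]]), 'R': array([[-0.02256627, -0.99966328,  0.01281003],
       [-0.99450999,  0.02113666, -0.10248469],
       [ 0.10217942, -0.0150524 , -0.9946521 ]]), 't': array([0.1138274 , 0.53466932, 0.67818206])}
[ 0.17521336 -0.54716604  0.24155447] [-8.11077814e-04  9.88026663e-01  1.54281086e-01 -2.91782772e-05] 0.0852004993207713 0.1
```

View pics/scene0.png

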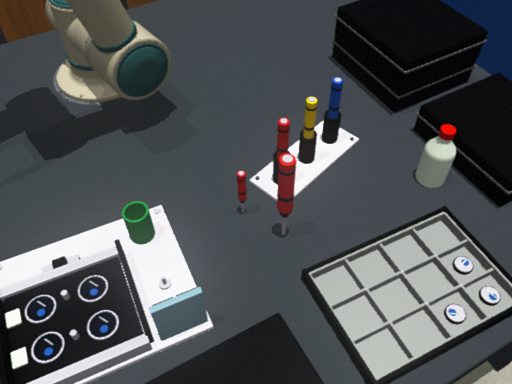

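View pics/top0.png

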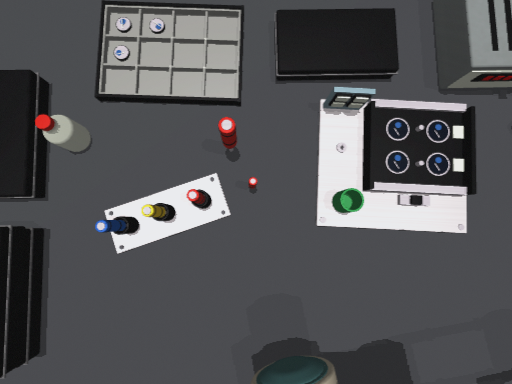

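The red candidates are:
- **In the stand:** scene (283,130), top (195,197). It is the middle-sized one, so this is my choice.
- **Big one, free-standing:** scene (287,180), top (228,130).
- **Small one:** scene (241,183), top (253,183).
- **Bottle cap:** scene (447,131), top (44,122).

The green cup is at scene (138,222), top (348,200).

```bash
python3 - <<'E'
import cv2,numpy as np
a=cv2.imread("pics/scene0.png")[70:250,215:365];b=cv2.imread("pics/top0.png")[100:260,90:270]
a=cv2.resize(a,None,fx=2.9,fy=2.9,interpolation=cv2.INTER_CUBIC);b=cv2.resize(b,None,fx=2,fy=2,interpolation=cv2.INTER_CUBIC)
c=np.zeros((600,800,3),np.uint8);c[:a.shape[0],:a.shape[1]]=a;c[:b.shape[0],436:436+b.shape[1]]=b
cv2.imwrite("pics/crop1.png",c[:530])
for n in("scene","top"):
    im=cv2.imread(f"pics/{n}0.png");h=cv2.cvtColor(im,cv2.COLOR_BGR2HSV);H,S,V=[h[:,:,i].astype(int) for i in range(3)]
    for name,m in dict(red=((H<8)|(H>172))&(S>150)&(V>70),yel=(H>18)&(H<32)&(S>150)&(V>90),blue=(H>105)&(H<130)&(S>150)&(V>70),green=(H>50)&(H<85)&(S>120)&(V>40)).items():
        k,l,st,ce=cv2.connectedComponentsWithStats(m.astype(np.uint8))
        for i in range(1,k):
            if st[i,4]>25:print(n,name,st[i],ce[i].round(1))
E
```

```text
scene red [278 118  12  13  91] [283.1 125. ]
scene red [439 124  18  16 227] [447.1 131.4]
scene red [278 131  10  19 164] [282.4 140.1]
scene red [277 151  19  22 229] [285.5 163. ]
scene red [237 171   9   9  43] [241. 176.]
scene red [278 174  16  25 322] [285.5 185.8]
scene red [238 181   8  12  83] [241.3 186.5]
scene red [239 194   7   7  39] [241.9 197. ]
scene red [277 200  16  14 161] [284.5 206.4]
scene yel [306  97  12  12  87] [311.1 103.5]
scene yel [304 110  12  18 175] [309.6 118.4]
scene yel [304 129  10  10  79] [308.4 133.8]
scene blue [442   0  17   6  35] [449.6   2.2]
scene blue [483   0  29  33 313] [499.   12.6]
scene blue [485  20  10  12  42] [490.7  25.8]
scene blue [476  43  36  37 371] [490.5  62.3]
scene blue [332  78  11  11  79] [336.8  83.8]
scene blue [329  89  12  19 166] [334.6  98.4]
scene blue [328 110  10   9  74] [332.5 113.9]
scene blue [ 89 288   9   8  54] [ 93.4 291.6]
scene blue [ 36 308  10   9  66] [ 40.5 312.1]
scene blue [ 99 324  10   9  65] [103.5 328.3]
scene blue [ 44 347   9   9  68] [ 48.  351.1]
scene green [122 201  26  22 338] [135.4 210.8]
top red [483  76  11   4  26] [488.   77.5]
top red [493  76  12   4  27] [498.2  77.4]
top red [ 35 114  19  17 244] [ 44. 122.]
top red [218 117  18  27 247] [227.5 131.5]
top red [224 142  12   7  29] [229.9 145.5]
top red [249 177   8  11  40] [252.2 182.4]
top red [187 189  17  15  97] [196.6 196.8]
top yel [142 205  19  12 114] [153.  210.8]
top blue [395 122   7   6  34] [397.7 124.5]
top blue [435 124   7   6  37] [437.9 126.6]
top blue [394 155   7   6  35] [397.2 157.4]
top blue [435 157   7   6  37] [437.9 159.5]
top blue [ 95 220  15  12  89] [103.2 225.7]
top blue [109 220  11  11  81] [114.6 225. ]
top blue [119 220   7  11  31] [122.2 224.9]
top green [333 188  31  24 579] [347.9 200.2]
```

View pics/crop1.png

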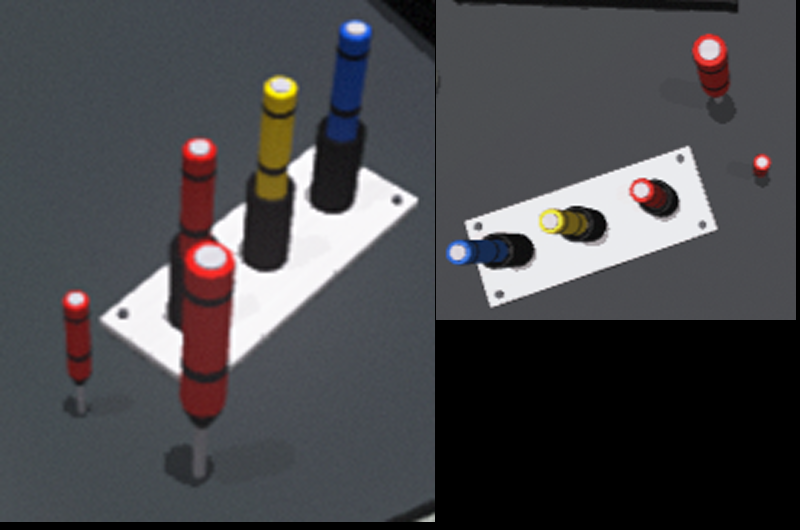

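The crop confirms that the red screwdriver in the stand at scene (284,121), top (192,195) is in a black tube and middle-sized. The big one stands free in front of it and the small one stands free beside it. Next I'll triangulate the caps and axes and look at the cup.

```bash
cat > h.py <<'E'
import cv2,numpy as np
from rig import eyes
M={n:eyes.camera_model(n) for n in("scene","top")}
P={n:m["intrinsics"]@np.c_[m["R"],m["t"]] for n,m in M.items()}
C={n:-m["R"].T@m["t"] for n,m in M.items()}
def ray(n,p): 
    d=M[n]["R"].T@np.linalg.inv(M[n]["intrinsics"])@[*p,1];return d/np.linalg.norm(d)
def onz(n,p,z): d=ray(n,p);return C[n]+d*(z-C[n][2])/d[2]
def tri(a,b):
    X=cv2.triangulatePoints(P["scene"],P["top"],np.float64(a),np.float64(b))[:,0];return X[:3]/X[3]
def proj(n,X): x=P[n]@[*X,1];return x[:2]/x[2]
def plane(n,pts): # plane through camera & image line
    vx,vy,x,y=cv2.fitLine(np.float32(pts),cv2.DIST_HUBER,0,.01,.01).ravel()
    return np.cross(ray(n,(x,y)),ray(n,(x+20*vx,y+20*vy)))
def axis(a,b):
    n=np.array([plane("scene",a),plane("top",b)]);d=np.cross(*n);d/=np.linalg.norm(d);d*=np.sign(d[2])
    X=np.linalg.lstsq(n,[n[0]@C["scene"],n[1]@C["top"]],rcond=None)[0];return X,d
E
python3 - <<'E'
from h import *
I={n:cv2.imread(f"pics/{n}0.png") for n in P}
def cap(n,p,r=7):
    h=cv2.cvtColor(I[n],cv2.COLOR_BGR2HSV);x,y=map(int,p);w=h[y-r:y+r+1,x-r:x+r+1]
    m=((w[...,1]<90)&(w[...,2]>150)).astype(np.uint8);k,l,st,ce=cv2.connectedComponentsWithStats(m)
    i=min(range(1,k),key=lambda i:np.hypot(*(ce[i]-r)));return ce[i]+[x-r,y-r],st[i,4]
for nm,a,b in[("red",(284,121),(192,195)),("yel",(312,100),(147.5,210)),("blue",(338,80),(101,226)),("big",(287,159),(226,125)),("small",(241,173),(253,181))]:
    A,B=cap("scene",a),cap("top",b);X=tri(A[0],B[0]);print(nm,A,B,X.round(4),(proj("top",X)-B[0]).round(2))
h=cv2.cvtColor(I["top"],cv2.COLOR_BGR2HSV)
def pts(n,b):
    x0,y0,x1,y1=b;h=cv2.cvtColor(I[n],cv2.COLOR_BGR2HSV)[y0:y1,x0:x1].astype(int);H,S,V=h[...,0],h[...,1],h[...,2]
    ys,xs=np.nonzero(((H<8)|(H>172))&(S>120)&(V>50));return np.c_[xs+x0,ys+y0]
X,d=axis(pts("scene",(274,116,294,150)),pts("top",(184,186,206,207)))
for z in(.16,.12,.08):print("axis",z,(X+d*(z-X[2])/d[2]).round(4))
print("tilt",np.degrees(np.arccos(d[2])))
a=cv2.resize(I["scene"][190:255,105:170],None,fx=6,fy=6,interpolation=cv2.INTER_CUBIC);b=cv2.resize(I["top"][170:235,320:385],None,fx=6,fy=6,interpolation=cv2.INTER_CUBIC)
cv2.imwrite("pics/cup.png",np.hstack([a,b]))
E
```

```text
red (array([283.27586207, 120.4137931 ]), np.int32(29)) (array([192.26086957, 194.63043478]), np.int32(46)) [0.5076 0.1937 0.1598] [-0.06 -0.03]
yel (array([311.37037037,  99.        ]), np.int32(27)) (array([146.7 , 210.14]), np.int32(50)) [0.4848 0.2651 0.1602] [-0.12 -0.05]
blue (array([337.34782609,  79.34782609]), np.int32(23)) (array([100.45098039, 225.70588235]), np.int32(51)) [0.4623 0.3365 0.1605] [-0.12 -0.06]
big (array([287.15492958, 158.29577465]), np.int32(71)) (array([226.21590909, 124.44318182]), np.int32(88)) [0.6109 0.1371 0.1919] [-0.09 -0.04]
small (array([240.77777778, 172.5       ]), np.int32(18)) (array([252.5       , 180.72727273]), np.int32(22)) [0.5334 0.0969 0.1063] [0.02 0.01]
axis 0.16 [0.512  0.1926 0.16  ]
axis 0.12 [0.5096 0.1928 0.12  ]
axis 0.08 [0.5073 0.193  0.08  ]
tilt 3.3968626833589983
```

View pics/cup.png

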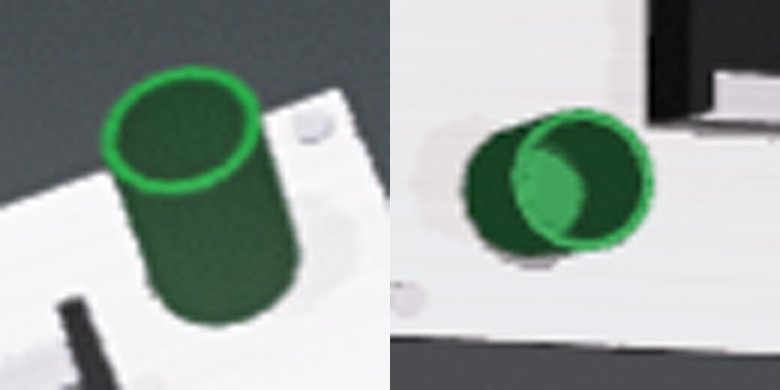

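The cup's rim ellipse is centred at about scene (134.9,211.3), top (351.8,199.5). Red's cap triangulates to (0.508,0.194,0.160), which agrees with the text. The fingers will close perpendicular to the row, which needs a +90° twist. I'm moving above it now.

```bash
python3 -c "
from h import *
X=tri((134.9,211.3),(351.8,199.5));print(X,proj('top',X),proj('scene',X),onz('top',(351.8,199.5),.079),onz('scene',(134.9,211.3),.079))"
```

```text
[ 0.49853536 -0.0839253   0.07559591] [352.05478453 199.59928109] [135.06208055 211.31515479] [ 0.49854984 -0.0824465   0.079     ] [ 0.50115039 -0.08444612  0.079     ]
```

Request:
drive_tool(
  deltas=[
    {"linear": [333,741,0],"twist": 90,"claw": 1},
    {"linear": [333,741,0],"twist": 90,"claw": 1},
    {"linear": [333,741,0],"twist": 90,"claw": 1},
    {"linear": [333,741,0],"twist": 90,"claw": 1},
    {"linear": [333,741,0],"twist": 90,"claw": 1},
    {"linear": [333,741,0],"twist": 90,"claw": 1},
    {"linear": [333,741,0],"twist": 90,"claw": 1},
    {"linear": [333,741,0],"twist": 90,"claw": 1},
    {"linear": [333,741,0],"twist": 90,"claw": 1},
    {"linear": [333,741,0],"twist": 90,"claw": 1},
    {"linear": [333,741,0],"twist": 90,"claw": 1},
    {"linear": [333,741,0],"twist": 90,"claw": 1},
  ],
  squeeze=40,
)

```text
clock: 1.1
position: [0.3803, -0.0895, 0.2423]
ee_rot: [0.0, 0.615, 0.788, 0.0]
contact_force: [0.4, -0.7, 0.3]
width: 0.0854
gripper_force: 0.0
```

Request:
drive_tool(
  deltas=[
    {"linear": [128,283,0],"twist": 4,"claw": 1},
    {"linear": [128,283,0],"twist": 4,"claw": 1},
    {"linear": [128,283,0],"twist": 4,"claw": 1},
    {"linear": [128,283,0],"twist": 4,"claw": 1},
    {"linear": [128,283,0],"twist": 4,"claw": 1},
    {"linear": [128,283,0],"twist": 4,"claw": 1},
    {"linear": [128,283,0],"twist": 4,"claw": 1},
    {"linear": [128,283,0],"twist": 4,"claw": 1},
    {"linear": [128,283,0],"twist": 4,"claw": 1},
    {"linear": [128,283,0],"twist": 4,"claw": 1},
    {"linear": [128,283,0],"twist": 4,"claw": 1},
  ],
)

```text
clock: 2.02
position: [0.5075, 0.1907, 0.2418]
ee_rot: [-0.0, 0.59, 0.807, -0.001]
contact_force: [0.0, -1.6, -0.2]
width: 0.085
gripper_force: 0.0
```

Request:
drive_tool(
  deltas=[
    {"linear": [0,2,-25],"claw": 1},
    {"linear": [0,2,-50],"claw": 1},
    {"linear": [0,2,-70],"claw": 1},
    {"linear": [0,2,-90],"claw": 1},
    {"linear": [0,2,-105],"claw": 1},
    {"linear": [0,2,-118],"claw": 1},
    {"linear": [0,2,-126],"claw": 1},
    {"linear": [0,2,-128],"claw": 1},
    {"linear": [0,2,-128],"claw": 1},
  ],
)

```text
$.deltas[0]: bad value
```

```bash
python3 - <<'E'
from rig import sensors, eyes
import cv2,numpy as np
a=eyes.get_image("scene")[60:230,200:370,::-1];b=eyes.get_image("top")[100:270,90:260,::-1]
cv2.imwrite("pics/pre.png",cv2.resize(np.hstack([a,b]),None,fx=2.3,fy=2.3,interpolation=cv2.INTER_CUBIC))
s=sensors.get_state();print(s['position'],s['contact_force'])
E
```

```text
[0.50760324 0.19015678 0.24226117] [-0.72293935 -0.04611489  0.13801284]
```

View pics/pre.png

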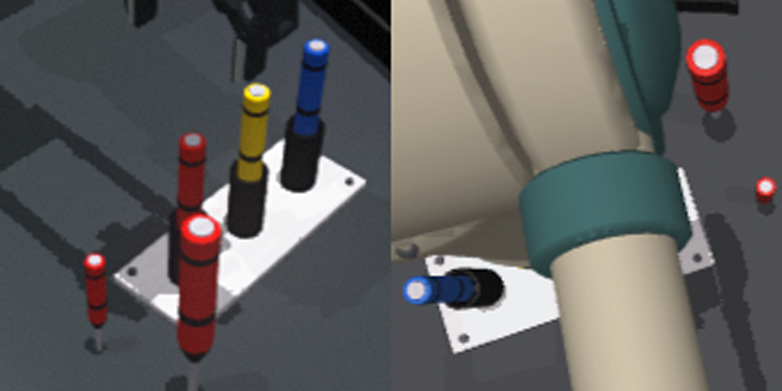

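The row was refused because it had no twist, so nothing moved. The picture shows the gripper still above, with red at (192,140) in the crop untouched. I'm descending with twist included.

Request:
drive_tool(
  deltas=[
    {"linear": [0,3,-25],"twist": 0,"claw": 1},
    {"linear": [0,3,-50],"twist": 0,"claw": 1},
    {"linear": [0,3,-70],"twist": 0,"claw": 1},
    {"linear": [0,3,-90],"twist": 0,"claw": 1},
    {"linear": [0,3,-105],"twist": 0,"claw": 1},
    {"linear": [0,3,-118],"twist": 0,"claw": 1},
    {"linear": [0,3,-126],"twist": 0,"claw": 1},
    {"linear": [0,3,-128],"twist": 0,"claw": 1},
    {"linear": [0,3,-128],"twist": 0,"claw": 1},
  ],
)

```text
clock: 2.87
position: [0.508, 0.1936, 0.1143]
ee_rot: [-0.0, 0.59, 0.807, -0.0]
contact_force: [-0.5, -0.0, -0.2]
width: 0.0853
gripper_force: 0.0
```

```bash
python3 - <<'E'
from rig import sensors, eyes
import cv2
cv2.imwrite("pics/pre2.png",cv2.resize(eyes.get_image("scene")[60:250,190:390,::-1],None,fx=3,fy=3,interpolation=cv2.INTER_CUBIC))
s=sensors.get_state();print(s['position'],s['contact_force'])
E
```

```text
[0.50858401 0.19391111 0.11488058] [-0.5933442   0.09264166  0.76734017]
```

View pics/pre2.png

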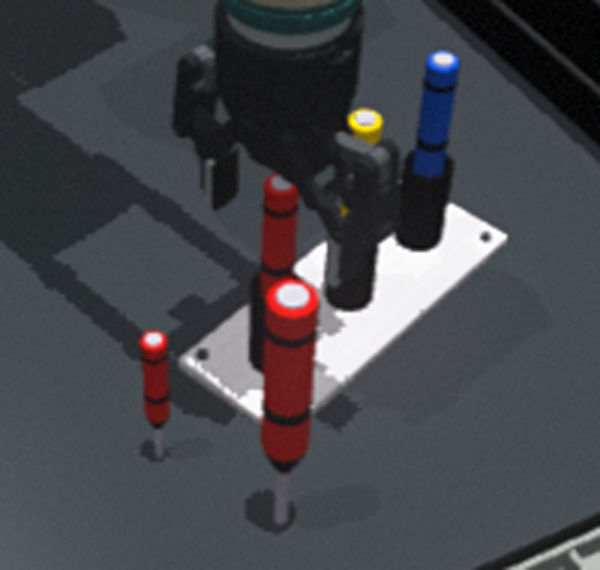

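Red, with its cap at crop (282,182), is between the two fingers at (215,185) and (355,240), and blue and yellow are clear. Closing now.

Request:
drive_tool(
  deltas=[
    {"linear": [0,0,0],"twist": 0,"claw": 0},
    {"linear": [0,0,0],"twist": 0,"claw": 0},
    {"linear": [0,0,0],"twist": 0,"claw": 0},
    {"linear": [0,0,0],"twist": 0,"claw": 0},
    {"linear": [0,0,0],"twist": 0,"claw": 0},
    {"linear": [0,0,0],"twist": 0,"claw": 0},
    {"linear": [0,0,0],"twist": 0,"claw": 0},
    {"linear": [0,0,0],"twist": 0,"claw": 0},
    {"linear": [0,0,0],"twist": 0,"claw": 0},
    {"linear": [0,0,0],"twist": 0,"claw": 0},
  ],
  squeeze=40,
)

```text
clock: 3.75
position: [0.5082, 0.1944, 0.1146]
ee_rot: [0.0, 0.59, 0.807, 0.0]
contact_force: [-1.6, 0.1, 4.8]
width: 0.019
gripper_force: 38.9
```

Request:
drive_tool(
  deltas=[
    {"linear": [0,0,6],"twist": 0,"claw": 0},
    {"linear": [0,0,16],"twist": 0,"claw": 0},
    {"linear": [0,0,28],"twist": 0,"claw": 0},
    {"linear": [0,0,40],"twist": 0,"claw": 0},
    {"linear": [0,0,52],"twist": 0,"claw": 0},
    {"linear": [0,0,64],"twist": 0,"claw": 0},
    {"linear": [0,0,76],"twist": 0,"claw": 0},
    {"linear": [0,0,88],"twist": 0,"claw": 0},
    {"linear": [0,0,98],"twist": 0,"claw": 0},
    {"linear": [0,0,105],"twist": 0,"claw": 0},
    {"linear": [0,0,105],"twist": 0,"claw": 0},
    {"linear": [0,0,105],"twist": 0,"claw": 0},
  ],
)

```text
clock: 4.75
position: [0.5083, 0.1944, 0.2196]
ee_rot: [0.0, 0.59, 0.807, 0.0]
contact_force: [-0.3, -0.4, -1.2]
width: 0.0184
gripper_force: 39.1
```

```bash
python3 - <<'E'
from rig import sensors, eyes
import cv2
im=eyes.get_image("scene")[:,:,::-1];cv2.imwrite("pics/lift_full.png",im)
cv2.imwrite("pics/lift.png",cv2.resize(im[20:220,190:390],None,fx=3,fy=3,interpolation=cv2.INTER_CUBIC))
s=sensors.get_state();print(s['position'],s['contact_force'],s['width'])
E
```

```text
[0.50797715 0.19432568 0.21897892] [-0.78199338  0.14483061 -0.36782676] 0.01922095874016366
```

View pics/lift.png

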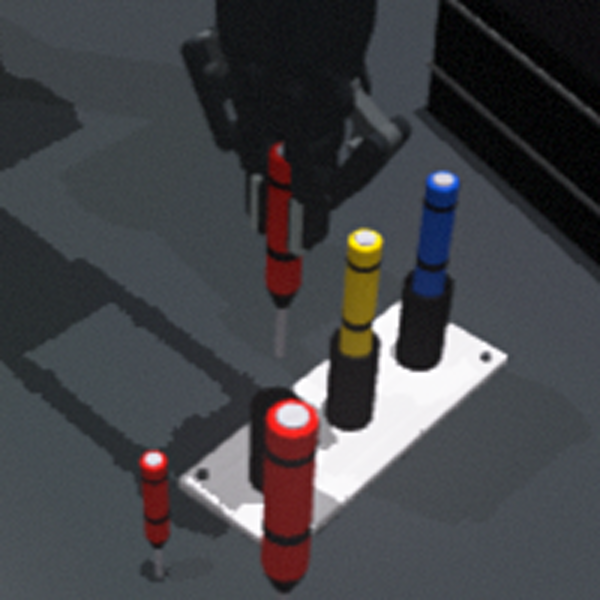

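Red is gripped and its tip, at crop (281,357), is clear of the tubes. Blue and yellow are still in place. I'll compare the tip with a vertical projection and head for the cup.

```bash
python3 - <<'E'
from h import *
for z in(.265,.18,.15,.12):print(z,proj("scene",(.508,.1943,z)).round(1))
im=cv2.imread("pics/lift_full.png");h=cv2.cvtColor(im,cv2.COLOR_BGR2HSV)[60:121,270:300].astype(int)
m=((h[...,0]<8)|(h[...,0]>172))&(h[...,1]>120)&(h[...,2]>50)
for r in range(0,61,4):
    x=np.nonzero(m[r])[0]
    if len(x):print(r+60,x.min()+270,x.max()+270)
E
```

```text
0.265 [285.9  69.3]
0.18 [284.  111.4]
0.15 [283.5 124.7]
0.12 [282.9 137.4]
68 281 282
72 279 284
76 279 286
80 282 286
84 279 286
88 279 285
92 279 285
96 279 285
100 279 285
104 284 285
108 279 290
112 279 289
116 280 288
```

Request:
drive_tool(
  deltas=[
    {"linear": [0,-20,0],"twist": 0,"claw": 0},
    {"linear": [0,-45,0],"twist": 0,"claw": 0},
    {"linear": [-1,-75,0],"twist": 0,"claw": 0},
    {"linear": [-2,-105,0],"twist": 0,"claw": 0},
    {"linear": [-3,-135,0],"twist": 0,"claw": 0},
    {"linear": [-4,-165,0],"twist": 0,"claw": 0},
    {"linear": [-5,-195,0],"twist": 0,"claw": 0},
    {"linear": [-6,-225,0],"twist": 0,"claw": 0},
    {"linear": [-8,-250,0],"twist": 0,"claw": 0},
    {"linear": [-9,-268,0],"twist": 0,"claw": 0},
    {"linear": [-9,-278,0],"twist": 0,"claw": 0},
    {"linear": [-9,-278,0],"twist": 0,"claw": 0},
  ],
)

```text
clock: 5.8
position: [0.499, -0.0852, 0.2186]
ee_rot: [-0.0, 0.591, 0.807, -0.0]
contact_force: [0.3, -0.3, -0.3]
width: 0.0192
gripper_force: 39.1
```

```bash
python3 - <<'E'
from h import *
from rig import sensors
s=sensors.get_state();p=s['position'];print(p,s['width'])
S=eyes.get_image("scene")[:,:,::-1];T=eyes.get_image("top")[:,:,::-1]
cv2.imwrite("pics/s_c.png",S);cv2.imwrite("pics/t_c.png",T)
cv2.imwrite("pics/over.png",cv2.resize(np.hstack([S[90:260,60:230],T[110:280,270:440]]),None,fx=2.35,fy=2.35,interpolation=cv2.INTER_CUBIC))
for z in(.18,.15,.12):print(z,proj("scene",(p[0],p[1],z)).round(1),proj("top",(p[0],p[1],z)).round(1))
E
```

```text
[ 0.49902709 -0.08524262  0.21856586] 0.01923982231568425
0.18 [120.6 169.8] [373.2 195.3]
0.15 [124.8 182.7] [366.6 196.6]
0.12 [128.9 195. ] [360.6 197.8]
```

View pics/over.png

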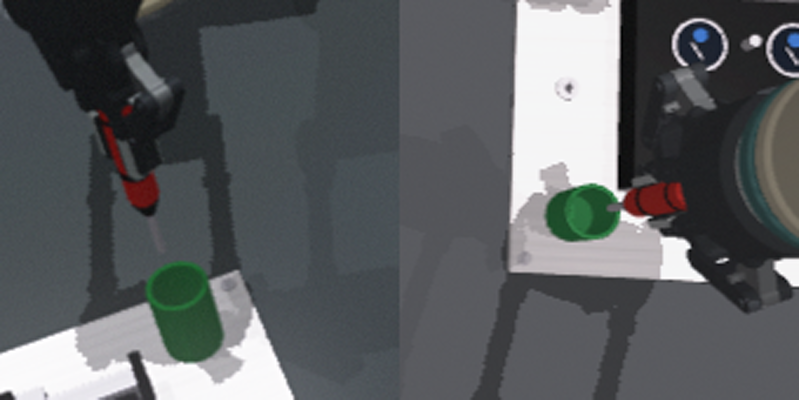

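The tip is at scene (128.5,196.4), top (359,198.5), within about 2 mm of straight below the TCP, and the TCP is over the cup's axis. Lowering it now, slowly at the end.

Request:
drive_tool(
  deltas=[
    {"linear": [0,1,-10],"twist": 0,"claw": 0},
    {"linear": [0,1,-22],"twist": 0,"claw": 0},
    {"linear": [0,1,-34],"twist": 0,"claw": 0},
    {"linear": [0,1,-46],"twist": 0,"claw": 0},
    {"linear": [0,1,-58],"twist": 0,"claw": 0},
    {"linear": [0,1,-70],"twist": 0,"claw": 0},
    {"linear": [0,1,-80],"twist": 0,"claw": 0},
    {"linear": [0,1,-88],"twist": 0,"claw": 0},
    {"linear": [0,1,-93],"twist": 0,"claw": 0},
    {"linear": [0,1,-96],"twist": 0,"claw": 0},
    {"linear": [0,1,-96],"twist": 0,"claw": 0},
  ],
)

```text
clock: 6.82
position: [0.499, -0.0823, 0.1228]
ee_rot: [-0.0, 0.59, 0.808, -0.0]
contact_force: [0.1, -0.1, -0.1]
width: 0.0191
gripper_force: 39.1
```

Request:
drive_tool(
  deltas=[
    {"linear": [0,0,-1],"twist": 0,"claw": 0},
    {"linear": [0,0,-2],"twist": 0,"claw": 0},
    {"linear": [0,0,-3],"twist": 0,"claw": 0},
    {"linear": [0,0,-4],"twist": 0,"claw": 0},
    {"linear": [0,0,-4],"twist": 0,"claw": 0},
  ],
)

```text
clock: 7.23
position: [0.4992, -0.0827, 0.1194]
ee_rot: [0.0, 0.59, 0.807, 0.0]
contact_force: [-0.3, 0.6, 0.2]
width: 0.0189
gripper_force: 39.1
```

Request:
drive_tool(
  deltas=[
    {"linear": [0,0,-1],"twist": 0,"claw": 0},
    {"linear": [0,0,-1.5],"twist": 0,"claw": 0},
    {"linear": [0,0,-2],"twist": 0,"claw": 0},
    {"linear": [0,0,-2],"twist": 0,"claw": 0},
  ],
)

```text
clock: 7.57
position: [0.4992, -0.0826, 0.1172]
ee_rot: [-0.0, 0.59, 0.807, 0.0]
contact_force: [0.1, 0.1, 0.2]
width: 0.0189
gripper_force: 39.1
```

Request:
drive_tool(
  deltas=[
    {"linear": [0,0,-0.5],"twist": 0,"claw": 0},
    {"linear": [0,0,-1],"twist": 0,"claw": 0},
    {"linear": [0,0,-1],"twist": 0,"claw": 0},
  ],
)

```text
clock: 7.82
position: [0.4994, -0.0827, 0.1167]
ee_rot: [0.0, 0.59, 0.807, 0.0]
contact_force: [-0.7, 1.1, 1.5]
width: 0.0193
gripper_force: 39.4
```

Request:
drive_tool(
  deltas=[
    {"linear": [0,0,-0.5],"twist": 0,"claw": 0},
    {"linear": [0,0,-1],"twist": 0,"claw": 0},
    {"linear": [0,0,-1],"twist": 0,"claw": 0},
  ],
)

```text
clock: 8.07
position: [0.4995, -0.0828, 0.1165]
ee_rot: [0.001, 0.59, 0.807, 0.0]
contact_force: [-2.0, 0.3, 8.2]
width: 0.019
gripper_force: 40.2
```

It is on the floor of the cup (8 N upward force). Releasing gradually.

Request:
drive_tool(
  deltas=[
    {"linear": [0,0,0],"twist": 0,"claw": 0.3},
    {"linear": [0,0,0],"twist": 0,"claw": 0.4},
    {"linear": [0,0,0],"twist": 0,"claw": 0.5},
    {"linear": [0,0,0],"twist": 0,"claw": 0.6},
    {"linear": [0,0,0],"twist": 0,"claw": 0.8},
    {"linear": [0,0,0],"twist": 0,"claw": 1},
    {"linear": [0,0,0],"twist": 0,"claw": 1},
    {"linear": [0,0,0],"twist": 0,"claw": 1},
    {"linear": [0,0,0],"twist": 0,"claw": 1},
    {"linear": [0,0,0],"twist": 0,"claw": 1},
    {"linear": [0,0,0],"twist": 0,"claw": 1},
  ],
)

```text
clock: 8.98
position: [0.4993, -0.0826, 0.1153]
ee_rot: [0.0, 0.59, 0.807, 0.0]
contact_force: [0.2, 0.1, 0.9]
width: 0.0853
gripper_force: 0.0
```

```bash
python3 - <<'E'
from h import *
S=eyes.get_image("scene")[:,:,::-1];T=eyes.get_image("top")[:,:,::-1]
cv2.imwrite("pics/rel.png",cv2.resize(np.hstack([S[90:260,60:230],T[110:280,270:440]]),None,fx=2.35,fy=2.35,interpolation=cv2.INTER_CUBIC))
E
```

```text
(no output)
```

View pics/rel.png

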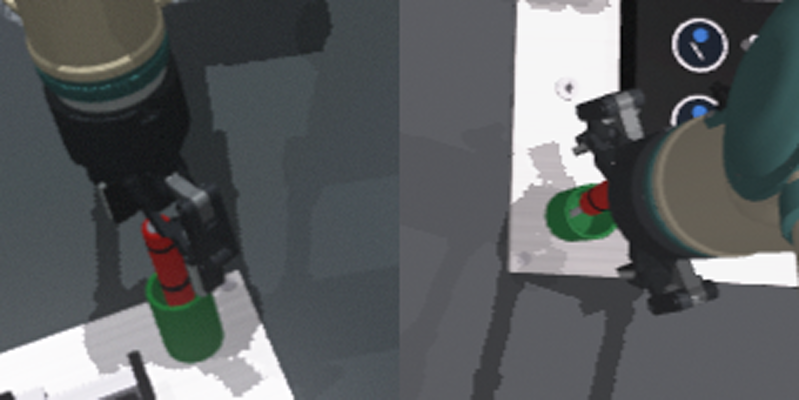

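The red screwdriver stands in the cup (scene crop (168,260)) and leans slightly, with both fingers open and free of it. Retreating straight up.

Request:
drive_tool(
  deltas=[
    {"linear": [0,0,8],"twist": 0,"claw": 1},
    {"linear": [0,0,20],"twist": 0,"claw": 1},
    {"linear": [0,0,35],"twist": 0,"claw": 1},
    {"linear": [0,0,50],"twist": 0,"claw": 1},
    {"linear": [0,0,70],"twist": 0,"claw": 1},
    {"linear": [0,0,90],"twist": 0,"claw": 1},
    {"linear": [0,0,110],"twist": 0,"claw": 1},
    {"linear": [0,0,130],"twist": 0,"claw": 1},
    {"linear": [-20,0,140],"twist": 0,"claw": 1},
    {"linear": [-50,0,140],"twist": 0,"claw": 1},
    {"linear": [-80,0,140],"twist": 0,"claw": 1},
    {"linear": [-80,0,140],"twist": 0,"claw": 1},
  ],
)

```text
clock: 10.08
position: [0.4137, -0.0816, 0.2559]
ee_rot: [-0.002, 0.59, 0.807, -0.001]
contact_force: [-0.2, 0.2, -0.6]
width: 0.0855
gripper_force: 0.0
```

```bash
python3 - <<'E'
from h import *
S=eyes.get_image("scene")[:,:,::-1]
cv2.imwrite("pics/fin.png",cv2.resize(S[50:290,60:380],None,fx=2.4,fy=2.4,interpolation=cv2.INTER_CUBIC))
E
```

```text
(no output)
```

View pics/fin.png

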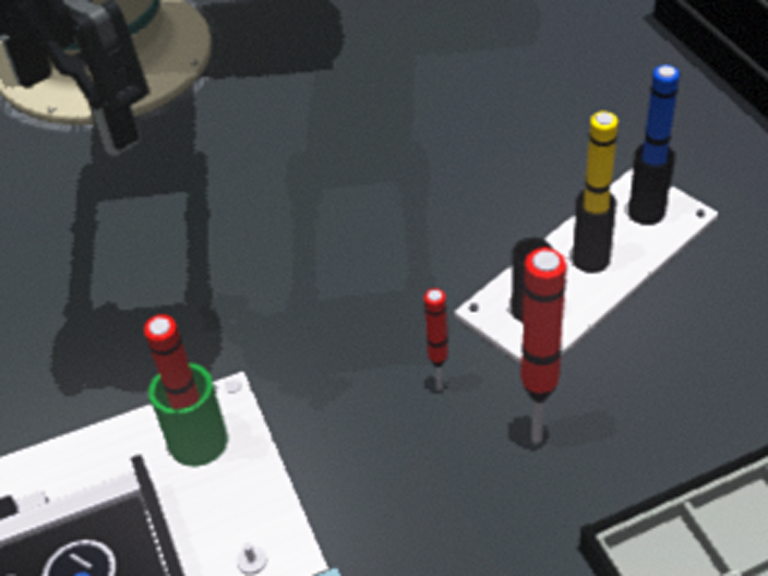

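Red stands in the cup at crop (170,360), blue and yellow are in their tubes, and the arm is clear. Handing in.

```bash
python3 -c "
from rig import manip
print(manip.sign_off())"
```

```text
the job is handed in; nothing more can be done
None
```

The red screwdriver stands tip down on the floor of the green cup, released after touching bottom; blue and yellow are still in the stand, and the job is handed in (no verdict was returned).

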